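# Flip up the lock tab and unscrew the cap of an insulated jug

## Task

Open the green insulated jug so it can be washed: flip the orange tab on its black cap up until it stands upright, then unscrew the cap anticlockwise while leaning steadily on it, about 15 N and never more than 25 N, so that the seal is not crushed and the free-standing jug does not go round with the cap. Lift the cap off and stand it, plug end down, near the middle of the teal drying mat, then let go. Do not drag, turn or tip the jug, and leave alone the marker cup, tape, paperweight and stapler.

Things in the scene. Friction and masses are not known exactly. Their poses are not given: they have to be found in the camera images.
- jug: Free-standing jug, about 0.9 kg: green steel cylinder 112 mm across with rubber foot, shoulder at 108 to 132 mm, then a steel neck 66 mm across up to 154 mm. Origin: centre of its underside; z up its axis, -x towards the tab's free end while the cap is shut, +x towards the side handle. With nothing pressing on it, it slides at a side pull of 5 N and turns at 0.3 N m.
- jug_rim (a point): Centre of the jug's neck rim, 154 mm above its underside, axes as the jug. A springy silicone seal ring on the rim pushes the shut cap up with about 22 N: up to that push the cap sinks 0.6 mm or less, beyond it 1 mm per 6.5 N.
- jug_handle (a point): Middle of the jug's black side handle, 88 mm from the jug's axis, 64 mm above its underside.
- cap: Black screw cap, 80 g, with the orange tab on it. Origin: middle of its flat round top face (66 mm across, disc 11 mm thick), 168 mm above the jug's underside while shut; z up, x and y as the jug's while shut. Fingertips may press on the top face on either flat side of the upright tab (29 mm of room each).
- cap_plug (a point): Middle of the underside of the cap's plug (39 mm across, 20 mm long), 31 mm below the top face. Three lugs on it sit under short threads in the neck. Turned anticlockwise from above it climbs 3 mm per rad, is free after 1.0 rad and must stop by 1.6; aim for 1.2 to 1.4 rad. Starting takes about 0.5 N m: unless one leans on the cap with 12 to 20 N, which unloads the threads, the jug turns along.
- tab (a joint): Angle of the orange tab's hinge in rad: 0 folded flat on the cap, 1.57 upright, stop at 1.6. The stiff hinge (0.02 N m) keeps the tab where it is left. Folded, a steel post on the neck (8 mm wide, 39 mm from the axis) stands in a window of the tab and keeps the cap from turning; from 0.3 rad up it is clear.
- tab_hinge (a point): Middle of the tab's hinge pin, on the cap's axis, 5 mm above its top face; the pin lies along the cap's y. Axes as the cap. The upright tab's flat faces look to the cap's +x and -x; gripped there with about 40 N it serves as the handle to turn and lift the cap. Hinge cheeks 10 mm high stand on the top face from 13.5 to 17.5 mm to either side along y.
- tab_end (a point): Middle of the tab's free end, 45 mm from the hinge pin. A round nub 9 mm across stands out 3 mm on each side edge (30 mm over both): pinch these lightly (3 to 5 N) so that the tab can pivot between the fingertips and the jug is not tipped. The tab is 24 mm wide, 8 mm thick, 52 mm long from the pin; folded it points to the cap's -x, 35 mm free below its end. Axes: x to the hinge, y along the pin.
- seal (a joint): Height of the white silicone seal ring on the rim, in m: about 0.0006 under the shut cap, up to 0.0040 as the cap comes off, less when squeezed: 0 at 26 N, -0.0003 at 28 N, which is too much; hard stop at -0.003.
- mat_centre (a point): Middle of the upper face of the teal silicone drying mat, 150 x 150 mm, 4 mm thick, fixed to the bench.
- marker_cup: Grey silicone cup 76 mm across, 95 mm high, with four thick markers standing up to 150 mm. Origin: centre of its underside.
- tape_roll: Roll of white electrical tape lying flat, 68 mm across, 19 mm high. Origin: centre of its underside.
- paperweight: Clear glass dome paperweight, 76 mm across, 43 mm high. Origin: centre of its underside.
- stapler: Purple press-button stapler, 125 x 36 x 57 mm. Origin: centre of its underside, long side along x.

How it is judged:
On the way, in this order (a step that is already met when the one before it is completed fails the run):
1. the tab stands upright while the cap is still screwed home (value of joint tab above 1.3 rad and angle between the x axis of cap and the x axis of jug, either way round below 0.2 rad and z of cap in the frame of jug below 0.171 m), for 0.2 s.
2. the cap is unscrewed by at least 0.9 rad, still in the neck (angle between the x axis of cap and the x axis of jug, either way round above 0.9 rad and z of cap in the frame of jug below 0.18 m and horizontal distance between cap and jug_rim below 0.01 m), for 0.1 s.
At the end, for the whole second after the job is handed in: The cap stands still on its plug on the drying mat (its axis within 50 mm of the mat's middle, tilted less than 0.15 rad), released; the jug stands upright with its handle within 30 mm of where it was; marker cup, tape, paperweight and stapler within 30 mm of where they were (horizontal distance between cap and mat_centre below 0.05 m and height (world z) of cap below 0.045 m and angle between cap's own z axis and vertical below 0.15 rad and linear speed of cap below 0.02 m/s and angle between jug's own z axis and vertical below 0.05 rad and height (world z) of jug below 0.005 m and distance of each of jug_handle, marker_cup, tape_roll, paperweight, stapler from where it was at the start of the episode below 0.03 m); the robot touches nothing.
It fails at once if the cap is leant on with more than about 28 N, which crushes the seal (value of joint seal below -0.0003 m).
It fails at once if the jug is dragged or turned: its handle moves more than 30 mm (distance of jug_handle from where it was at the start of the episode above 0.03 m).
It fails at once if the jug is tipped by more than 0.12 rad (angle between jug's own z axis and vertical above 0.12 rad).
It fails at once if the marker cup, tape roll, paperweight or stapler is pushed more than 30 mm (distance of any of marker_cup, tape_roll, paperweight, stapler from where it was at the start of the episode above 0.03 m).
It also fails if it takes over 70 s, if anything falls off the work surface, if the arm or the gripper's body presses on something with over 40 N, if the wrist force passes 120 N, or if a joint passes its speed limit or range.

## Robot

A 7-joint arm with a two-finger parallel gripper is mounted at the origin on the work surface. World frame = base frame: x ahead of the robot, y to its left, z up, the work surface at z = 0. Lengths are in m, angles in rad, forces in N, time in s.
With the tool pointing down it reaches from about 0.425 to 0.95 m from the base axis. Payload 4.7 kg.
Tool frame: the origin (TCP) lies on the centre line of the jaws, within the pads' length; the fingertips stand 8 mm ahead of it and the grasp point (between the pads) lies 11 mm behind it; z points along the fingers, y is the line along which they close (so a half turn about z gives the same grasp; the last joint's range is limited). The gripper opens to 87 mm and grips with 3 to 60 N. Pads are 19 mm wide; open, the fingers measure 117 mm over their backs; the gripper's body (75 mm by 190 mm) begins 51 mm behind the grasp point.
Start: joints at [-1.221, 0.469, -0.049, 1.532, 0.024, 1.141, -0.082], TCP at [0.25, 0.627, 0.231] pointing down, gripper open.
Joint ranges: [-2.59, 2.59], [-0.33, 1.99], [-1.39, 1.29], [0.1, 2.45], [-1.04, 4.18], [0.21, 1.99], [-2.66, 2.66]. Speed limits (rad/s): [2.57, 2.57, 3.14, 3.14, 3.14, 3.14, 3.14].

## Interface

Orientations are given as a rotation vector (axis times angle).
In Python, from bench import manip, optics gives the robot as it stands. Calls block until the motion is done:
- manip.goto(position, orientation): joint-space move of the TCP to a pose.
- manip.movel(position, ori=None, speed=0.15, f_stop=None): straight line of the TCP; ori=None keeps the orientation; speed is the mean speed in m/s. With f_stop (N) it stops when the force on the tool has changed by that much, and returns True; else False.
- manip.movej(angles): joint-space move.
- manip.gripper_to(opening, strength=None): finger opening in m; strength is the grip in N (None keeps the last); returns when the fingers have stopped.
- manip.hold(seconds).
- manip.inverse_kinematics(position, orientation): joint angles nearest the present ones, or None.
- manip.get_obs(): the state.
- optics.capture(name): name is "scene" or "top"; returns the picture (480x640x3 uint8, red, green, blue); there is no depth.
- optics.get_calibration(name): a dict with "K" (3x3 intrinsics, pixels), "origin" and "rotation" of the camera in the world. Camera axes: x right, y up, looking along -z (the intrinsics and any distortion apply to the point x, -y, -z); pixel columns grow to the right and rows downward; lengths in m; the calibration is good to about 2 mm. A picture is of the moment at which its call begins. get_calibration takes no time and is no camera call.
A pose or a line that the arm cannot do raises manip.PlanningError and nothing moves.
- manip.job_done(): hands the job in; it is judged then, once.
The state is a dict: "time_s": time; "joints": joint angles; "joint_vel": joint speeds; "effort": joint torques, N m; "tcp_pos": TCP position; "tool_rot": TCP orientation; "ft_force": force on the tool from outside, world axes, zero at the start; "ft_torque": the same for the moment, N m; "finger_gap": finger opening in m; "grip_force": force on a finger pad.
Only numpy, scipy, OpenCV 4.12 (cv2) and the standard library are available. Lean on these libraries where they do the work, as an engineer would, in place of code of your own. Each camera call takes 0.05 s, during which the arm holds its last target. There are 200 camera calls.

## Working session

There is one attempt and no reset: what is moved stays moved. The work goes in short steps, each a Python script; the robot and the scene stay as the last script left them, time stands still between calls to the robot, and variables do not carry over. Pictures are saved under pics/ and viewed, at most 10 in all, crops included, and the job is handed in when it is done.

```bash
mkdir -p pics; ls; python3 - <<'E'
from bench import manip, optics
import cv2
for n in("scene","top"):
    im=optics.capture(n); cv2.imwrite(f"pics/{n}0.png",im[:,:,::-1]); c=optics.get_calibration(n); print(n,c)
o=manip.get_obs(); print(o)
E
```

```text
pics
scene {'K': array([[478.38115893,   0.        , 318.20002393],
       [  0.        , 478.38115893, 241.68769516],
       [  0.        ,   0.        ,   1.        ]]), 'origin': array([ 1.33876192, -0.35534551,  0.84519484]), 'rotation': array([0.77282943, 0.4824213 , 1.07101219])}
top {'K': array([[619.03412104,   0.        , 315.61928313],
       [  0.        , 619.03412104, 233.98756151],
       [  0.        ,   0.        ,   1.        ]]), 'origin': array([0.44227631, 0.02018079, 1.3627085 ]), 'rotation': array([ 0.09287171, -0.09660543, -1.56252272])}
{'time_s': 0.1, 'joints': array([-1.22087242,  0.46933475, -0.04859731,  1.53355707,  0.02411043,
        1.14099645, -0.08229856]), 'joint_vel': array([ 1.87331051e-03, -1.59390494e-03,  1.22134375e-03, -3.99148473e-03,
        2.47723039e-04,  1.32323038e-04, -9.89256605e-05]), 'effort': array([ 3.19732935e-04, -5.09171712e+01, -8.14137538e-02, -2.36829472e+01,
       -6.15266128e-02,  3.45479313e-02,  5.55441807e-05]), 'tcp_pos': array([0.24943103, 0.62666768, 0.22962929]), 'tool_rot': array([-5.91398797e-01, -3.08516443e+00,  2.65513910e-03]), 'ft_force': array([ 0.38965903,  0.41022461, -0.23643222]), 'ft_torque': array([-0.0048274 , -0.00632492,  0.00499363]), 'grip_force': 0.0, 'finger_gap': 0.08698726199968937}
```

View pics/scene0.png

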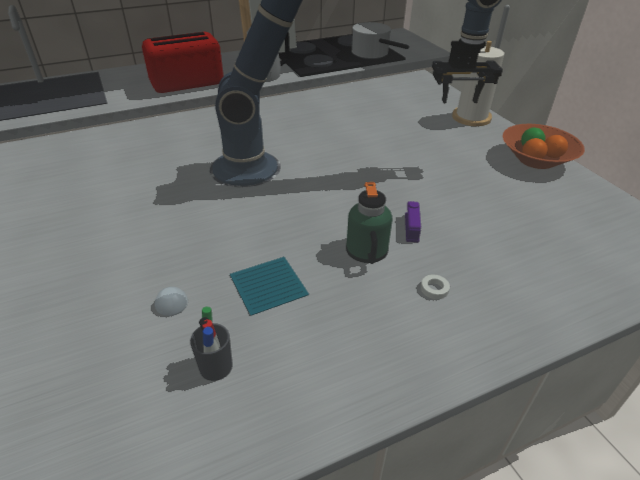

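View pics/top0.png

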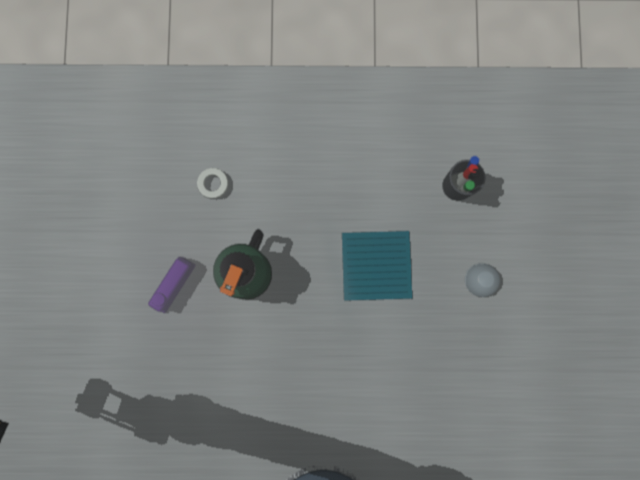

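The scene view shows the jug at about (370,225) with its tab at (371,188) and the handle facing the camera, and the mat at (268,285). The top view shows the cap at about (238,266), the tab at (232,282) pointing down-left, the handle at (257,240) and the mat at (377,265). Next I'll measure them.

```bash
cat > h.py <<'E'
import numpy as np, cv2
from scipy.spatial.transform import Rotation as R
from bench import manip, optics
def ray(n,uv):
    c=optics.get_calibration(n); K=c["K"]; u,v=uv
    d=R.from_rotvec(c["rotation"]).apply([(u-K[0,2])/K[0,0],-(v-K[1,2])/K[1,1],-1.])
    return np.array(c["origin"]),d/np.linalg.norm(d)
def onplane(n,uv,z):
    o,d=ray(n,uv); return o+d*(z-o[2])/d[2]
def tri(a,b):
    (o1,d1),(o2,d2)=ray("scene",a),ray("top",b)
    s,_,_,_=np.linalg.lstsq(np.c_[d1,-d2],o2-o1,rcond=None)
    p,q=o1+s[0]*d1,o2+s[1]*d2; return (p+q)/2,np.linalg.norm(p-q)
def mask(im,lo,hi,roi=None):
    m=cv2.inRange(cv2.cvtColor(im,cv2.COLOR_RGB2HSV),np.array(lo),np.array(hi))
    if roi:
        x0,y0,x1,y1=roi; k=np.zeros_like(m); k[y0:y1,x0:x1]=255; m&=k
    return m
def big(m):
    c=max(cv2.findContours(m,cv2.RETR_EXTERNAL,cv2.CHAIN_APPROX_NONE)[0],key=cv2.contourArea); return c
E
python3 - <<'E'
from h import *
T=cv2.cvtColor(cv2.imread("pics/top0.png"),4); S=cv2.cvtColor(cv2.imread("pics/scene0.png"),4)
OR=([3,150,100],[18,255,255])
ct=big(mask(T,*OR,(200,230,290,310))); cs=big(mask(S,*OR,(340,170,400,220)))
rt=cv2.minAreaRect(ct); print("tab top",rt)
bx=cv2.boxPoints(rt); P=np.array([onplane("top",b,.177) for b in bx]); print(P.round(4)); print(np.linalg.norm(np.diff(P,axis=0),axis=1))
print("tab scene",cv2.minAreaRect(cs), tri(cv2.minAreaRect(cs)[0],rt[0]))
cm=big(mask(T,[85,80,50],[100,255,200],(320,210,430,320))); r=cv2.minAreaRect(cm); print("mat",r,[onplane("top",b,.004).round(4) for b in [r[0],*cv2.boxPoints(r)]])
for n,uv,z in(("tape",(213,183),.019),("stapler",(171,285),.057),("cup",(464,180),.095),("pw",(484,281),.0)): print(n,onplane("top",uv,z).round(3))
hsv=cv2.cvtColor(T,cv2.COLOR_RGB2HSV)
for y in (255,262,268,275,290): print(y,[tuple(int(k) for k in hsv[y,x]) for x in range(210,275,6)])
cv2.imwrite("pics/c1.png",np.hstack([cv2.resize(cv2.imread("pics/top0.png")[222:312,195:285],(400,400),interpolation=0+2),cv2.resize(cv2.imread("pics/scene0.png")[170:270,325:425],(400,400),interpolation=2)]))
E
```

```text
tab top ((231.17529296875, 279.5211486816406), (12.175289154052734, 28.37666893005371), 22.833654403686523)
[[0.4769 0.1994 0.177 ]
 [0.527  0.1796 0.177 ]
 [0.5181 0.1579 0.177 ]
 [0.4681 0.1778 0.177 ]]
[0.05388536 0.02345847 0.05383734]
tab scene ((370.76470947265625, 188.55885314941406), (15.037208557128906, 9.458889961242676), 75.96376037597656) (array([0.49810681, 0.17999221, 0.17730829]), np.float64(0.0029855774607566482))
mat ((376.6357116699219, 265.2987365722656), (67.31422424316406, 67.27852630615234), 87.95458984375) [array([ 0.5387, -0.1171,  0.004 ]), array([ 0.61  , -0.0405,  0.004 ]), array([ 0.6163, -0.1893,  0.004 ]), array([ 0.4682, -0.1928,  0.004 ]), array([ 0.4621, -0.0459,  0.004 ])]
tape [0.717 0.245 0.019]
stapler [0.491 0.321 0.057]
cup [ 0.712 -0.291  0.095]
pw [ 0.506 -0.353  0.   ]
255 [(83, 8, 134), (90, 8, 134), (72, 56, 82), (75, 18, 58), (120, 5, 52), (90, 5, 48), (75, 21, 49), (72, 62, 62), (72, 68, 64), (80, 11, 68), (80, 9, 82)]
262 [(83, 8, 132), (73, 43, 83), (90, 4, 60), (150, 5, 54), (120, 5, 51), (120, 5, 49), (150, 5, 47), (90, 5, 47), (73, 55, 56), (74, 53, 53), (75, 7, 77)]
268 [(90, 4, 131), (73, 48, 85), (120, 4, 61), (7, 49, 67), (11, 168, 175), (11, 158, 136), (120, 6, 46), (120, 6, 45), (72, 57, 58), (73, 54, 57), (73, 36, 50)]
275 [(90, 6, 131), (73, 48, 85), (120, 4, 62), (11, 159, 173), (11, 167, 174), (10, 140, 104), (0, 6, 45), (0, 0, 45), (72, 65, 59), (72, 58, 57), (73, 48, 48)]
290 [(100, 6, 129), (100, 6, 130), (11, 152, 171), (11, 148, 152), (17, 87, 91), (70, 51, 60), (71, 59, 61), (71, 60, 60), (71, 52, 54), (75, 31, 49), (80, 9, 82)]
```

View pics/c1.png

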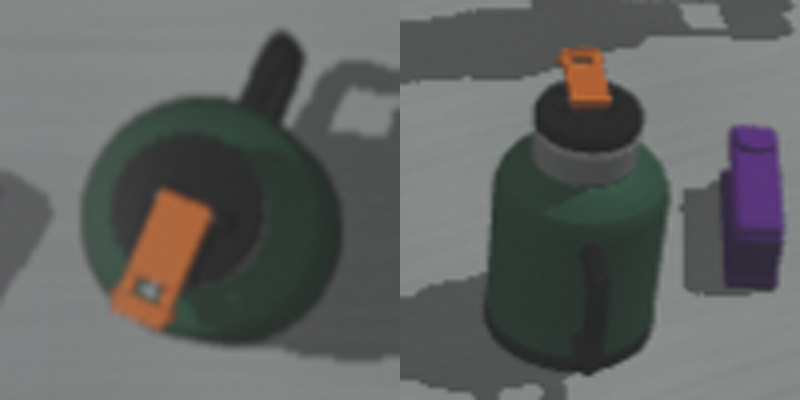

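The crop shows the tab with its window at the lower left, the hinge near the cap centre, and the handle on the opposite side. That fits the stated axes, and the sizes and height agree too: 24×54 mm at z≈0.177. I'll cross-check the cap axis and check the IK for the turn.

```bash
cat >> h.py <<'E'
def ori(a,flip=0):   # tool down, tool y at world angle a
    y=np.array([np.cos(a),np.sin(a),0])*(-1 if flip else 1); z=np.array([0,0,-1.]); x=np.cross(y,z)
    return R.from_matrix(np.c_[x,y,z]).as_rotvec()
E
python3 - <<'E'
from h import *
print("disc est",onplane("top",(237,269),.168).round(4))
T=cv2.cvtColor(cv2.imread("pics/top0.png"),4)
hsv=cv2.cvtColor(T,cv2.COLOR_RGB2HSV)
m=((hsv[...,1]<35)&(hsv[...,2]<75)).astype(np.uint8)*255; o=mask(T,[3,80,60],[20,255,255])
k=np.zeros_like(m); cv2.circle(k,(237,269),22,255,-1); m=(m|o)&k
m=cv2.morphologyEx(m,cv2.MORPH_OPEN,cv2.getStructuringElement(2,(15,15)))
c=big(m); print(cv2.fitEllipse(c)); print(onplane("top",cv2.fitEllipse(c)[0],.168).round(4))
a=np.arctan2(-.0199,.0500); print("cap x angle",a)
H=np.array([.520,.170,.173]); xc=np.array([np.cos(a),np.sin(a),0])
hh=onplane("top",(259,236),.1); print("handle dir",np.arctan2(hh[1]-H[1],hh[0]-H[0]))
for f in(0,1):
    q=manip.inverse_kinematics(H-.045*xc,ori(a+np.pi/2,f)); print("pinch",f,q)
    for t in(0,1.3):
        print("turn",f,t,manip.inverse_kinematics(H+[0,0,.003],ori(a+t,f)))
    print("mat",manip.inverse_kinematics([.5387,-.117,.043],ori(a+1.3,f)))
E
```

```text
disc est [0.5182 0.1691 0.168 ]Traceback (most recent call last):
  File "<stdin>", line 8, in <module>
  File "h.py", line 20, in big
    c=max(cv2.findContours(m,cv2.RETR_EXTERNAL,cv2.CHAIN_APPROX_NONE)[0],key=cv2.contourArea); return c
ValueError: max() iterable argument is empty
```

```bash
python3 - <<'E'
from h import *
a=np.arctan2(-.0199,.0500); print("cap x angle",a)
H=np.array([.5195,.170,.173]); xc=np.array([np.cos(a),np.sin(a),0])
hh=onplane("top",(259,236),.1); print("handle dir",np.arctan2(hh[1]-H[1],hh[0]-H[0]))
for f in(0,1):
    print("pinch",f,manip.inverse_kinematics(H-.045*xc,ori(a+np.pi/2,f)))
    for t in(0,1.3):
        print("turn",f,t,manip.inverse_kinematics(H+[0,0,.003],ori(a+t,f)))
    print("mat",manip.inverse_kinematics([.5387,-.117,.043],ori(a+1.3,f)))
E
```

```text
cap x angle -0.3787810510120375
handle dir -0.4701808802278413
pinch 0 [-0.59744063  0.2675885   0.17057015  1.98655928 -0.05769762  0.89196311
  0.7954373 ]
turn 0 0 [-0.7662094   0.33520538  0.46698266  1.92244104 -0.18637933  0.9259969
 -0.58777806]
turn 0 1.3 [-0.58672875  0.31856261  0.23955985  1.91256072 -0.0934655   0.92109554
  0.61906677]
mat [-0.22751142  0.54766295  0.48042876  2.01087803 -0.3959371   0.67379624
  1.42807218]
pinch 1 [-1.01513033  0.31213552  0.6889829   2.0080481  -0.25089044  0.90494233
 -2.14288921]
turn 1 0 [-0.28987375  0.32191452 -0.12791675  1.89533888  0.05046782  0.927405
  2.32123319]
turn 1 1.3 [-1.20538957  0.52365507  1.11899603  1.94255962 -0.55380691  1.02630626
 -2.0557633 ]
mat [-0.61727478  0.81363611  1.10540598  2.03001695 -0.94323928  0.93126175
 -1.20969019]
```

```bash
cat >> h.py <<'E'
A=-0.379; H=np.array([.5195,.170,.173]); XC=np.array([np.cos(A),np.sin(A),0])
def st(tag=""):
    o=manip.get_obs(); print(tag,round(o["time_s"],2),o["tcp_pos"].round(4),"F",o["ft_force"].round(2),"T",o["ft_torque"].round(3),"gap",round(o["finger_gap"],4),"g",round(o["grip_force"],2)); return o
E
python3 - <<'E'
from h import *
P=H-.045*XC; o=ori(A+np.pi/2)
manip.gripper_to(.055,4)
manip.goto(P+[0,0,.09],o); st("above")
manip.movel(P+[0,0,.03],speed=.1); print(manip.movel(P+[0,0,-.002],speed=.04,f_stop=3)); st("down")
manip.gripper_to(.02,4); manip.hold(.2); st("pinched")
im=optics.capture("scene"); t=optics.capture("top")
cv2.imwrite("pics/p1.png",np.hstack([cv2.resize(i[y:y+100,x:x+100,::-1],(400,400),interpolation=2) for i,x,y in((im,325,130),(t,190,222))]))
E
```

```text
above 2.74 [0.4775 0.188  0.2629] F [-0.19  0.18 -0.62] T [-0.004 -0.065  0.019] gap 0.055 g 0.0
False
down 4.44 [0.4779 0.1867 0.1712] F [-0.03 -0.82 -0.05] T [-0.021  0.034  0.003] gap 0.0553 g 0.0
pinched 5.22 [0.4776 0.1873 0.1711] F [0.03 2.68 0.91] T [0.766 0.145 0.022] gap 0.029 g 4.0
```

View pics/p1.png

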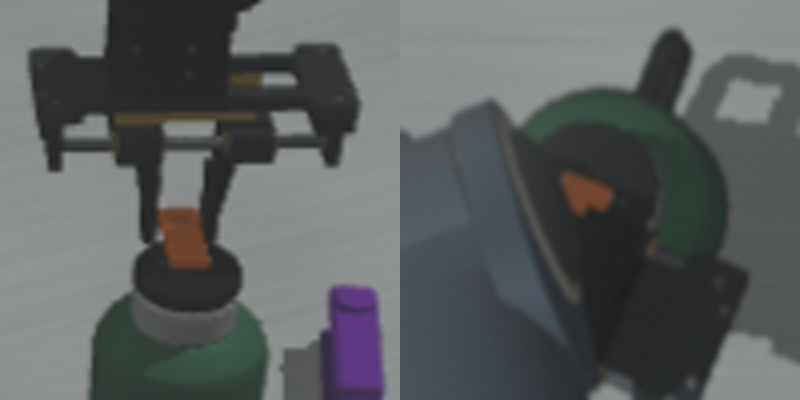

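Both fingers sit on the nubs (gap 29 mm). There is a side force of +2.7 N in y, so I'll centre the gripper and then swing the tab up.

```bash
python3 - <<'E'
from h import *
YC=np.array([-np.sin(A),np.cos(A),0]); c=np.zeros(3); P=H-.045*XC+[0,0,-.002]
for i in range(4):
    f=manip.get_obs()["ft_force"]@YC
    if abs(f)<1: break
    c=c+YC*np.clip(f*.0005,-.001,.001); manip.movel(P+c,speed=.01); manip.hold(.1)
    print(i,c.round(4)); st()
np.save("c.npy",c)
for th in np.linspace(.12,1.57,13):
    p=H+c+[0,0,-.002]-.045*np.cos(th)*XC+[0,0,.045*np.sin(th)]
    manip.movel(p,speed=.05)
    o=manip.get_obs(); F=o["ft_force"]; print(round(th,2),F.round(1),round(o["finger_gap"],4))
    if np.linalg.norm(F)>9: print("STOP"); break
manip.hold(.2); st("end")
im=optics.capture("scene"); t=optics.capture("top")
cv2.imwrite("pics/p2.png",np.hstack([cv2.resize(i[y:y+100,x:x+100,::-1],(400,400),interpolation=2) for i,x,y in((im,325,130),(t,190,222))]))
E
```

```text
0 [0.0004 0.0009 0.    ]
 5.67 [0.4777 0.1875 0.171 ] F [-1.45  2.34  1.11] T [0.585 0.502 0.061] gap 0.0292 g 4.0
1 [0.0007 0.0017 0.    ]
 6.02 [0.4779 0.1878 0.1708] F [-2.99  1.6   2.59] T [0.075 0.795 0.053] gap 0.0287 g 4.0
0.12 [-2.8 -0.8  0.4] 0.0289
0.24 [-3.1 -1.6  1. ] 0.0292
0.36 [-3.1 -1.9  1.7] 0.0291
0.48 [-3.1 -2.   2.2] 0.0289
0.6 [-2.3 -2.4  1.6] 0.0287
0.72 [-3.8 -2.5  2.2] 0.0288
0.85 [-2.1 -2.5  2.2] 0.029
0.97 [-4.3 -2.8  1.7] 0.0289
1.09 [-2.3 -2.   3. ] 0.0292
1.21 [-1.3 -2.3  2.5] 0.0288
1.33 [-1.  -2.4  1.4] 0.0291
1.45 [-0.2 -2.2  2.1] 0.0294
1.57 [-0.8 -2.5  1.3] 0.0289
end 9.57 [0.5202 0.1717 0.216 ] F [-0.81 -2.23  1.58] T [-0.534  0.142  0.004] gap 0.0292 g 4.0
```

View pics/p2.png

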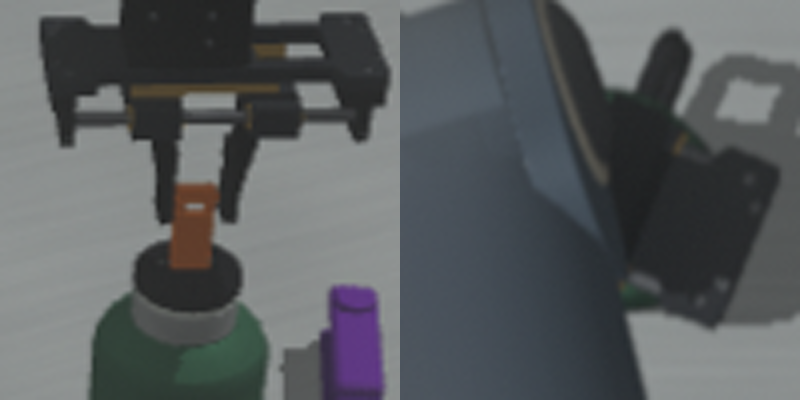

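The tab is upright and the jug has not moved. I'll release, step aside, and measure the upright tab from both cameras.

```bash
python3 - <<'E'
from h import *
manip.gripper_to(.055,4); p=manip.get_obs()["tcp_pos"]
manip.movel(p+[0,0,.09],speed=.15)
j=np.array(manip.get_obs()["joints"]); j[0]-=.75; manip.movej(j); st("aside")
S=optics.capture("scene"); T=optics.capture("top")
cv2.imwrite("pics/p3.png",np.hstack([cv2.resize(i[y:y+100,x:x+100,::-1],(400,400),interpolation=2) for i,x,y in((S,325,130),(T,190,222))]))
OR=([3,120,70],[18,255,255])
ct=big(mask(T,*OR,(200,230,290,310))); cs=big(mask(S,*OR,(340,150,400,220)))
for n,c in(("top",ct),("scene",cs)):
    r=cv2.minAreaRect(c); print(n,r,cv2.boxPoints(r).round(1).tolist())
    for b in cv2.boxPoints(r): print("  z.225",onplane(n,b,.225).round(4)," z.168",onplane(n,b,.168).round(4))
E
```

```text
aside 12.67 [0.2647 0.4787 0.305 ] F [ 0.16  0.39 -0.15] T [0.079 0.073 0.035] gap 0.0552 g 0.0
top ((233.08619689941406, 268.03448486328125), (16.155494689941406, 5.570859909057617), 21.801406860351562) [[224.60000610351562, 267.6000061035156], [226.60000610351562, 262.3999938964844], [241.60000610351562, 268.3999938964844], [239.60000610351562, 273.6000061035156]]
  z.225 [0.517  0.1849 0.225 ]  z.168 [0.5207 0.1932 0.168 ]
  z.225 [0.5265 0.1814 0.225 ]  z.168 [0.5307 0.1894 0.168 ]
  z.225 [0.5156 0.1535 0.225 ]  z.168 [0.5193 0.1602 0.168 ]
  z.225 [0.5061 0.1571 0.225 ]  z.168 [0.5093 0.164  0.168 ]
scene ((373.0, 186.0), (20.0, 10.0), 90.0) [[368.0, 176.0], [378.0, 176.0], [378.0, 196.0], [368.0, 196.0]]
  z.225 [0.5094 0.1633 0.225 ]  z.168 [0.4332 0.2109 0.168 ]
  z.225 [0.519  0.1852 0.225 ]  z.168 [0.4436 0.2349 0.168 ]
  z.225 [0.5911 0.1435 0.225 ]  z.168 [0.5224 0.1893 0.168 ]
  z.225 [0.582  0.1228 0.225 ]  z.168 [0.5125 0.1667 0.168 ]
```

View pics/p3.png

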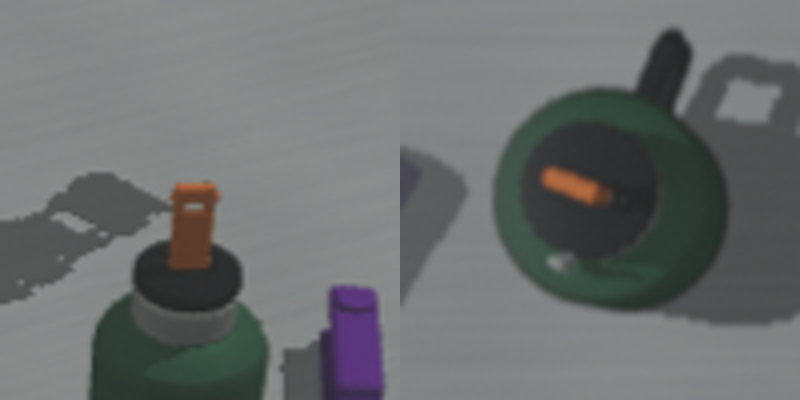

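The tab is upright, seen on edge at top-view pixels (226,262) to (241,273). The cap disc centre (237,269.5) is where it was. The refined axis is about (0.519, 0.170) with a cap x angle of −0.376. Next I'll grip lightly across the faces to centre the gripper, then open and lean.

```bash
sed -i 's/^A=.*/A=-0.376; H=np.array([.5188,.1702,.173]); XC=np.array([np.cos(A),np.sin(A),0]); YC=np.array([-np.sin(A),np.cos(A),0])/' h.py
python3 - <<'E'
from h import *
o=ori(A); B=H*[1,1,0]
manip.goto(B+[0,0,.30],o); manip.gripper_to(.026,3); st("above")
manip.movel(B+[0,0,.24],speed=.12); print(manip.movel(B+[0,0,.184],speed=.05,f_stop=4)); st("down")
manip.gripper_to(.0,3); manip.hold(.1); s=st("light")
c=np.zeros(3)
for i in range(4):
    f=manip.get_obs()["ft_force"]@XC; print(i,round(f,2))
    if abs(f)<.8: break
    c=c+XC*np.clip(f*.0006,-.001,.001); manip.movel(B+c+[0,0,.184],speed=.01); manip.hold(.1)
st("centred"); print(c); np.save("c2.npy",c)
manip.gripper_to(.018,3); manip.hold(.2); st("open")
E
```

```text
above 15.06 [0.5188 0.1702 0.3   ] F [0.32 0.56 0.31] T [-0.068  0.08   0.024] gap 0.0262 g 0.0
False
down 16.98 [0.5191 0.1702 0.1843] F [-0.01  0.01 -1.07] T [-0.134  0.095  0.065] gap 0.0262 g 0.0
light 17.57 [0.5193 0.1701 0.1842] F [ 2.44 -0.86  0.09] T [-0.199 -0.365 -0.04 ] gap 0.0081 g 3.0
0 2.59
1 -0.52
centred 17.93 [0.5195 0.17   0.1841] F [-0.79 -0.59  1.27] T [-0.056  0.228 -0.006] gap 0.0081 g 3.0
[ 0.00093014 -0.0003672   0.        ]
open 18.65 [0.5197 0.1698 0.184 ] F [ 0.38 -0.09 -0.24] T [-0.091  0.108  0.015] gap 0.0183 g 0.0
```

```bash
python3 - <<'E'
from h import *
c=np.load("c2.npy"); B=H*[1,1,0]+c
def fz():
    return np.mean([ (manip.hold(.02),manip.get_obs()["ft_force"][2])[1] for _ in range(5)])
f0=fz(); z=.184
hit=manip.movel(B+[0,0,.170],speed=.008,f_stop=6); s=st("hit %s f0 %.2f"%(hit,f0))
manip.hold(.2); st("settle")
z=s["tcp_pos"][2]
for i in range(12):
    f=fz()-f0; print(round(z,5),round(f,2))
    if f>10: break
    z-=.0003; manip.movel(B+[0,0,z],speed=.01)
manip.gripper_to(0,40); manip.hold(.2); st("gripped"); print(z,fz()-f0); np.save("z.npy",[z,f0])
E
```

```text
hit True f0 0.18 19.73 [0.5197 0.1698 0.177 ] F [-0.84  0.02  5.1 ] T [-0.101  0.211  0.   ] gap 0.0181 g 2.13
settle 19.93 [0.5197 0.1698 0.177 ] F [-0.84 -0.93  5.34] T [-0.101  0.195 -0.042] gap 0.0177 g 2.73
0.17698 5.02
0.17668 5.01
0.17638 7.33
0.17608 8.79
0.17578 10.98
gripped 21.91 [0.5196 0.1703 0.1768] F [-3.21  0.97 10.45] T [0.002 0.898 0.099] gap 0.0077 g 42.04
0.17577670891887232 10.72777460509993
```

```bash
cat > turn.py <<'E'
from h import *
import sys
goal=float(sys.argv[1]); step=float(sys.argv[2])
c=np.load("c2.npy"); z,f0=np.load("z.npy"); B=H*[1,1,0]+c
try: th=float(np.load("th.npy"))
except Exception: th=0.
def F(): return np.mean([(manip.hold(.02),manip.get_obs()["ft_force"])[1] for _ in range(3)],axis=0)-[0,0,f0]
p=np.array([*B[:2],z])
while True:
    f=F(); o=manip.get_obs(); r=R.from_rotvec(o["tool_rot"]).as_matrix()[:,1]; 
    print("t %.2f cmd %.2f act %.3f z %.5f tcp %s F %s Tz %.2f"%(o["time_s"],th,np.arctan2(r[1],r[0])-A,p[2],o["tcp_pos"].round(4),f.round(1),o["ft_torque"][2]))
    if f[2]>21 or np.hypot(*f[:2])>10: print("CHECK"); break
    if th>=goal-1e-6: break
    q=p.copy(); q[2]+=np.clip((f[2]-15)*.0001,-.0005,.0005)
    q[:2]+=np.clip(f[:2]*.00008,-.0004,.0004)
    d=min(step,goal-th) if f[2]>11 else 0.
    q[2]+=.003*d; th+=d
    dist=max(np.linalg.norm(q-p),1e-5); manip.movel(q,ori=ori(A+th),speed=dist/(.12+d*2.5)); p=q
np.save("th.npy",th); np.save("z.npy",[p[2],f0]); np.save("c2.npy",np.array([*p[:2],0])-H*[1,1,0])
E
python3 turn.py 0.08 0.02
```

```text
t 22.04 cmd 0.00 act 0.001 z 0.17578 tcp [0.5197 0.1703 0.1768] F [-3.8 -0.4 10.6] Tz 0.06
t 22.36 cmd 0.00 act 0.000 z 0.17534 tcp [0.5197 0.1702 0.1768] F [-3.6  0.1 12.8] Tz 0.05
t 22.67 cmd 0.02 act 0.019 z 0.17518 tcp [0.5196 0.1703 0.1768] F [-4.1 -0.1 12.4] Tz -0.26
t 22.99 cmd 0.04 act 0.039 z 0.17498 tcp [0.5197 0.1702 0.1768] F [-3.   0.3 14.3] Tz -0.29
t 23.29 cmd 0.06 act 0.058 z 0.17497 tcp [0.5198 0.1702 0.1769] F [-2.1 -0.1 13.5] Tz -0.39
t 23.59 cmd 0.08 act 0.078 z 0.17487 tcp [0.5198 0.1702 0.1769] F [-1.8 -0.4 13.4] Tz -0.37
```

```bash
python3 turn.py 0.45 0.05; python3 - <<'E'
from h import *
S=optics.capture("scene"); cv2.imwrite("pics/s4.png",S[:,:,::-1])
S0=cv2.cvtColor(cv2.imread("pics/scene0.png"),4)
cv2.imwrite("pics/p4.png",np.hstack([cv2.resize(i[170:270,325:425,::-1],(400,400),interpolation=2) for i in(S0,S)]))
E
```

```text
t 23.64 cmd 0.08 act 0.078 z 0.17487 tcp [0.5198 0.1702 0.1769] F [-1.9  0.1 14.4] Tz -0.35
t 23.94 cmd 0.13 act 0.129 z 0.17496 tcp [0.52   0.1702 0.177 ] F [-1.1 -0.  13.5] Tz -0.23
t 24.24 cmd 0.18 act 0.179 z 0.17496 tcp [0.5202 0.1702 0.1771] F [-0.9 -0.2 12.5] Tz -0.25
t 24.54 cmd 0.23 act 0.229 z 0.17486 tcp [0.5204 0.1701 0.1772] F [-0.6 -0.1 13.9] Tz -0.25
t 24.84 cmd 0.28 act 0.279 z 0.17490 tcp [0.5205 0.1701 0.1774] F [-0.2 -0.3 14.1] Tz -0.24
t 25.14 cmd 0.33 act 0.329 z 0.17496 tcp [0.5207 0.1702 0.1775] F [ 0.5 -0.1 13.9] Tz -0.17
t 25.44 cmd 0.38 act 0.379 z 0.17500 tcp [0.5208 0.1701 0.1776] F [-0.1 -0.2 14.1] Tz -0.22
t 25.74 cmd 0.43 act 0.429 z 0.17506 tcp [0.5209 0.1701 0.1777] F [ 0.2 -0.1 14. ] Tz -0.18
t 26.04 cmd 0.45 act 0.448 z 0.17502 tcp [0.521  0.1702 0.1777] F [ 1.1 -0.3 14.4] Tz -0.29
```

View pics/p4.png

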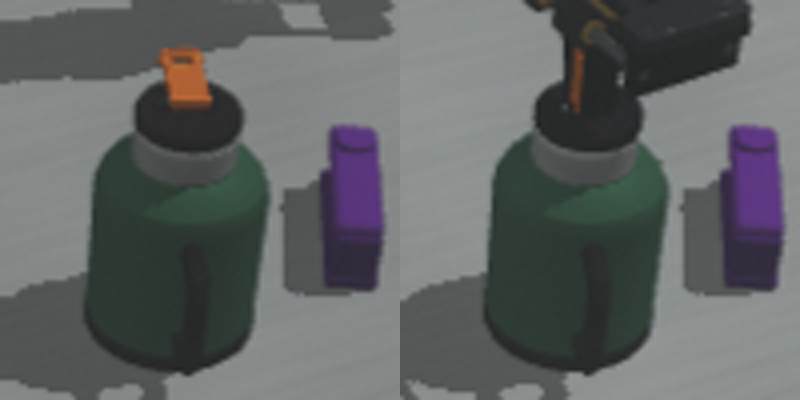

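The handle is at the same pixels before and after, the tab has turned, and z climbs as the thread predicts. The cap is unscrewing cleanly, so I'll continue to 1.3 rad.

```bash
python3 turn.py 1.3 0.05; python3 - <<'E'
from h import *
manip.hold(.2); st()
S=optics.capture("scene"); S0=cv2.imread("pics/s4.png")[:,:,::-1]
print("handle-region diff",np.abs(S[225:270,340:400].astype(int)-S0[225:270,340:400]).mean())
E
```

```text
t 26.14 cmd 0.45 act 0.448 z 0.17502 tcp [0.5209 0.1702 0.1777] F [ 0.  -0.  14.2] Tz -0.27
t 26.44 cmd 0.50 act 0.499 z 0.17509 tcp [0.521  0.1702 0.1778] F [ 0.3 -0.1 14.6] Tz -0.16
t 26.74 cmd 0.55 act 0.549 z 0.17519 tcp [0.5211 0.1703 0.1779] F [-0.3 -0.  14. ] Tz -0.14
t 27.04 cmd 0.60 act 0.599 z 0.17524 tcp [0.5211 0.1702 0.178 ] F [ 0.7 -0.5 14.2] Tz -0.21
t 27.34 cmd 0.65 act 0.649 z 0.17531 tcp [0.5211 0.1703 0.178 ] F [ 0.5 -0.3 13.3] Tz -0.13
t 27.64 cmd 0.70 act 0.699 z 0.17529 tcp [0.5211 0.1703 0.178 ] F [ 0.8 -0.  13.9] Tz -0.16
t 27.94 cmd 0.75 act 0.749 z 0.17533 tcp [0.5211 0.1703 0.178 ] F [ 0.4  0.  14.7] Tz -0.10
t 28.24 cmd 0.80 act 0.799 z 0.17545 tcp [0.5211 0.1704 0.1781] F [ 0.5  0.2 13.1] Tz -0.09
t 28.54 cmd 0.85 act 0.849 z 0.17541 tcp [0.5212 0.1704 0.1781] F [ 0.3 -0.2 13.5] Tz -0.12
t 28.84 cmd 0.90 act 0.899 z 0.17540 tcp [0.5212 0.1704 0.1781] F [-0.2  0.7 13.2] Tz -0.13
t 29.14 cmd 0.95 act 0.949 z 0.17538 tcp [0.5212 0.1705 0.1781] F [ 0.2 -0.3 13.5] Tz -0.21
t 29.44 cmd 1.00 act 0.999 z 0.17538 tcp [0.5212 0.1705 0.1781] F [ 0.   0.5 13.3] Tz -0.18
t 29.74 cmd 1.05 act 1.049 z 0.17536 tcp [0.5212 0.1705 0.1781] F [ 0.6 -0.5 13.1] Tz -0.14
t 30.04 cmd 1.10 act 1.099 z 0.17531 tcp [0.5212 0.1705 0.1781] F [ 0.2  0.4 14. ] Tz -0.21
t 30.34 cmd 1.15 act 1.149 z 0.17536 tcp [0.5212 0.1706 0.1781] F [ 0.3  0.6 13.2] Tz -0.12
t 30.64 cmd 1.20 act 1.199 z 0.17533 tcp [0.5212 0.1706 0.1781] F [ 0.4  0.6 13.8] Tz -0.12
t 30.94 cmd 1.25 act 1.249 z 0.17536 tcp [0.5212 0.1707 0.1781] F [ 0.2 -0.1 13.2] Tz -0.17
t 31.24 cmd 1.30 act 1.299 z 0.17533 tcp [0.5212 0.1707 0.1781] F [-0.4  0.3 13.3] Tz -0.14
 31.44 [0.5212 0.1706 0.1781] F [-0.18  0.87 13.72] T [ 0.014  0.081 -0.121] gap 0.0077 g 45.7
handle-region diff 0.6101234567901235
```

The cap has turned 1.3 rad, the side forces are near zero, and the jug is unmoved. Now a slow lift.

```bash
python3 - <<'E'
from h import *
z,f0=np.load("z.npy"); B=H*[1,1,0]+np.load("c2.npy"); ok=True
for dz in (.002,.004,.006,.009,.014,.022,.035):
    manip.movel([*B[:2],z+dz],speed=.02 if dz<.01 else .05); o=st(str(dz))
    if o["ft_force"][2]-f0<-6: print("STUCK"); ok=False; break
if ok:
    manip.movel([*B[:2],.275],speed=.12); manip.hold(.2); st("up")
    S=optics.capture("scene"); cv2.imwrite("pics/p5.png",cv2.resize(S[110:270,310:450,::-1],(525,600),interpolation=2))
E
```

```text
0.002 31.74 [0.5211 0.1706 0.1791] F [2.53 0.71 7.63] T [ 0.172 -0.475 -0.048] gap 0.008 g 44.23
0.004 31.99 [0.5193 0.1701 0.1797] F [2.2  0.48 3.81] T [ 0.146 -0.468  0.03 ] gap 0.0079 g 43.05
0.006 32.24 [0.5188 0.1699 0.1812] F [2.82 0.95 0.49] T [ 0.219 -0.81   0.036] gap 0.0079 g 41.4
0.009 32.54 [0.5185 0.1698 0.1843] F [ 3.2   0.84 -1.28] T [ 0.237 -0.836  0.035] gap 0.0079 g 41.36
0.014 32.79 [0.5186 0.1699 0.1898] F [2.64 0.42 0.03] T [ 0.152 -0.62   0.02 ] gap 0.008 g 41.53
0.022 33.1 [0.5177 0.1695 0.1974] F [ 0.29  0.1  -1.06] T [ 0.058 -0.021  0.021] gap 0.0079 g 40.81
0.035 33.51 [0.5186 0.1699 0.2108] F [-0.92  1.14 -1.39] T [-0.04  -0.003  0.003] gap 0.0075 g 40.81
up 34.4 [0.518  0.1697 0.274 ] F [-0.09 -0.9  -0.52] T [-0.046 -0.015  0.007] gap 0.0076 g 40.81
```

View pics/p5.png

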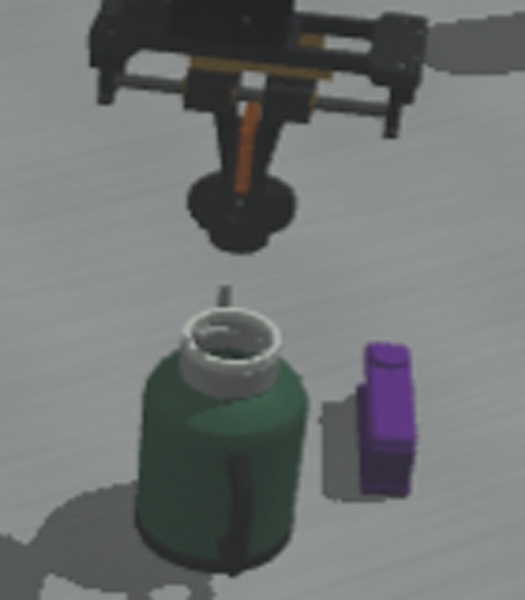

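The cap is off and held level, and the jug stands where it was. Next is the mat.

```bash
python3 - <<'E'
from h import *
o=ori(A+1.3); M=np.array([.5387,-.1171,0])
manip.movel(M+[0,0,.275],ori=o,speed=.15); st("over")
manip.movel(M+[0,0,.06],speed=.1); manip.hold(.2); print(manip.movel(M+[0,0,.036],speed=.015,f_stop=4)); st("down")
manip.gripper_to(.022,5); manip.hold(.2); st("open")
manip.movel(M+[0,0,.13],speed=.08); manip.movel(M+[0,0,.28],speed=.2)
j=np.array(manip.get_obs()["joints"]); j[0]-=.5; manip.movej(j); manip.hold(.3); st("clear")
S=optics.capture("scene");T=optics.capture("top")
cv2.imwrite("pics/p6.png",np.hstack([cv2.resize(S[150:400,130:450,::-1],(400,312)),cv2.resize(T[150:350,130:520,::-1],(400,312))]))
E
```

```text
over 36.52 [ 0.5388 -0.1162  0.2749] F [ 0.31  0.86 -1.2 ] T [ 0.026 -0.026  0.042] gap 0.008 g 40.81
True
down 40.08 [ 0.5387 -0.1171  0.0435] F [-0.95 -0.18  3.09] T [0.071 0.086 0.037] gap 0.0077 g 42.23
open 40.87 [ 0.5388 -0.1172  0.0434] F [ 0.47 -0.6   5.81] T [-0.046  0.035 -0.044] gap 0.0218 g 2.67
clear 44.37 [0.5284 0.1542 0.2789] F [ 0.22 -0.4  -0.45] T [0.01  0.045 0.013] gap 0.0219 g 0.0
```

View pics/p6.png

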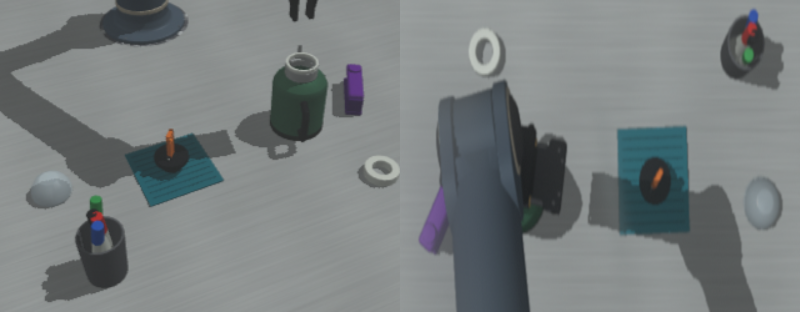

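The cap stands upright in the middle of the mat, the tab is released, the jug and the other objects are in place, and the gripper is well clear.

```bash
python3 -c "
from bench import manip
print(manip.job_done())"
```

```text
the job is handed in; nothing more can be done
None
```

The job is handed in at about 44 s: the tab was flipped up, the cap unscrewed 1.3 rad at about 14 N and stood near the middle of the mat, and the jug and other objects look unmoved in the last pictures; no verdict was returned.

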